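Lock the bayonet plug into the filter head

TASK

The vial basket is standing on the filter head and covers its port: hang the basket by its handle on the hook of the stand, keeping it upright. Then take the bayonet plug from its parking cup, push it into the keyhole of the filter head against the spring, twist it a quarter turn clockwise (seen from above) and finish while still holding it, with the flange pressed fully home, flush on the block; do not let go of it at the end. Leave the small jar, the amber bottle and the white wash bottle standing where they are.

Things in the scene. Friction and masses are not known exactly. Their poses are not given: they have to be found in the camera images.
- basket: White open basket 84x84 mm, walls 40 mm high, with four blue-capped vials fixed in it (63 mm high), 0.2 to 0.3 kg, standing on the filter head. Rigid handle: a flat upright grip along the basket's y, 92 mm long, 12 mm thick (x), 110 to 138 mm above the underside, on two side posts. Below the grip is an open window for the hook. Origin: centre of the underside.
- grip (a point): Centre of the top face of the basket's grip, 138 mm above its underside; axes as the basket's. Pinch the upper half of the grip from above across its 12 mm; leave its lower half clear of the fingers, for the hook's tip rises beside it.
- stand: Fixed hook stand: white base 150x100x8 mm; thin post 75 mm to +x of the origin, ending about level with the prong; steel prong 8 mm thick running level from the post to -x, its top 220 mm above the table; its end, 32 mm to -x of the origin, turns up 10 mm above the prong's top. Origin: on the table under the seat. Stand and cup may swap sides.
- seat (a point): Seat of the hook: on the prong's top, 220 mm above the table, 32 mm behind the upturned end. The handle grip's underside rests here, its length square to the prong.
- head: Fixed filter head: grey block 110x110 mm, 70 mm high, with a 6 mm aluminium top plate. In its top is a keyhole: slot 46 mm (x) by 16 mm (y), with a 25 mm square opening at its centre; inside is a spring plunger. Under the plate the plug's lugs can turn clockwise only, up to stops at 90 to 103 degrees. Origin: centre of the underside.
- socket (a point): Centre of the keyhole at the block's top face, 70 mm above the table; axes as the head's (x along the slot).
- plug: Black plug, about 0.12 kg: flange 56 mm across, 6 mm thick; on it a wing grip 46 mm long (x), 14 thick (y), 30 high (top 36 mm above the origin). Below: stem 18 mm across, 19 long, with a cross bar (two lugs) 40 mm long (x, in line with the wing), 8 wide, 10 to 17 mm below the flange. Origin: centre of the flange's underside, z up. Alike after half a turn. Stands in the cup.
- cup: Fixed white parking cup: a square open box 66x66 mm, 30 mm high, walls 10 mm thick. Origin: centre of the underside. The plug hangs in it by its flange and is lifted straight out.
- plunger (a joint): Travel of the spring plunger, m, 0 up, grows as pressed. The inserted plug first rests on it, flange 9 mm above the block; fully home is 0.009 and takes about 8.5 N. The lugs turn only when the flange is less than 4 mm above the block; a turned plug not pressed springs up 4 mm.
- jar: Bystander: small glass jar 44 mm across, 50 mm high. Origin: centre of its underside.
- amber: Bystander: amber bottle 70 mm across, 150 mm high. Origin: centre of its underside.
- washer: Bystander: white wash bottle 68 mm across, 155 mm high, with a spout. Origin: centre of its underside.
Not all that is in view belongs to the job. Leave any red look-alike of the basket alone. What is shaped like the plug but pink is not meant.

How it is judged:
On the way, in this order (a step that is already met when the one before it is completed fails the run):
1. the basket hangs by its handle on the hook, let go (height (world z) of basket above 0.085 m and angle between basket's own z axis and vertical below 0.35 rad and contact force between basket and stand above 0.7 N and distance between grip and seat below 0.055 m and contact force between basket and the arm below 0.1 N and contact force between basket and the fingers below 0.1 N), for 0.2 s.
2. the plug's lugs are in the keyhole (z of plug in the frame of socket below 0.0125 m and horizontal distance between plug and socket below 0.006 m and angle between plug's own z axis and vertical below 0.2 rad), for 0.05 s.
At the end, for the whole second after the job is handed in: Plug turned at least 66 deg in the keyhole, centred within 6 mm, upright within 7 deg, flange within 2.5 mm of the block, plunger in over 6 mm, still held by the fingers (over 2 N). Basket hangs on the hook within 55 mm of the seat, over 85 mm up, within 20 deg of upright, not touched (all of step 1 and z of plug in the frame of socket below 0.0025 m and value of joint plunger above 0.006 m and horizontal distance between plug and socket below 0.006 m and angle between the x axis of plug and the x axis of head, either way round above 1.15 rad and angle between plug's own z axis and vertical below 0.12 rad and contact force between the fingers and plug above 2 N); the arm keeps its last pose, push and grip.
It fails at once if the basket is tipped over 40 degrees (angle between basket's own z axis and vertical above 0.7 rad).
It fails at once if the jar, amber bottle or wash bottle is moved over 40 mm (distance of any of jar, amber, washer from where it was at the start of the episode above 0.04 m).
It also fails if it takes over 70 s, if anything falls off the work surface, if the arm or the gripper's body presses on something with over 40 N, if the wrist force passes 120 N, or if a joint passes its speed limit or range.

ROBOT

A 7-joint arm with a two-finger parallel gripper is mounted at the origin on the work surface. World frame = base frame: x ahead of the robot, y to its left, z up, the work surface at z = 0. Lengths are in m, angles in rad, forces in N, time in s.
With the tool pointing down it reaches from about 0.4 to 0.75 m from the base axis. Payload 19.5 kg.
Tool frame: the origin (TCP) lies at the very end of the fingers, on their centre line; the grasp point (between the pads) lies 19 mm behind it; x points along the fingers, z is the direction in which the jaws open and shut, and the axes are right-handed (so a half turn about x gives the same grasp; the last joint's range is limited). The gripper opens to 85 mm and grips with 20 to 120 N. Pads are 22 mm wide; open, the fingers measure 114 mm over their backs; the gripper's body (76 mm by 85 mm) begins 54 mm behind the grasp point. The pads swing forward as they close: fully open they stand 13 mm farther back than shut.
Start: joints at [-1.231, 0.707, -0.028, 1.485, 0.022, 0.951, -0.075], TCP at [0.214, 0.534, 0.231] pointing down, gripper open.
Joint ranges: [-2.71, 2.71], [-0.32, 2.16], [-1.57, 1.52], [0, 2.45], [-1.46, 4.6], [0, 2.02], [-2.83, 2.83]. Speed limits (rad/s): [1.89, 1.89, 2.57, 2.57, 3.01, 3.01, 3.01].

INTERFACE

Orientations are given as a unit quaternion [w, x, y, z].
In Python, from cell import r gives the robot as it stands.
- The arm moves only by the tool arm_command, never from a script. Its argument "targets" is a list of rows, each an object with "translation": the shift along the tool's x, y, z in m, a list of three; "turn": the turn, a rotation vector about the tool's x, y, z in rad, a list of three; "grip": the finger opening in m, from 0 to 0.0854. In form: [{"translation": [x, y, z], "turn": [ax, ay, az], "grip": grip}, ...]. A call has 1 to 10 rows; each row is the pose to reach, as a shift and turn from the pose commanded when the call began, along the tool's axes at that moment; what a row does not reach only later rows make up. A row lasts 1/12 s, in which the tool goes at most 41.7 mm and 7.16 degrees, less where a joint would pass 70% of its speed; a pose out of reach is approached as far as the arm can. A call with a gripper value outside its range is refused whole. The fingers move at their own pace and stop on an object; "grip_force" is the grip in N (left out, the last holds). Time passes only in rows, so rows that repeat a pose let the fingers close. It gives the time, the measured TCP pose, the force and the opening at its end, in the units of the state.
- r.observe(): the state, without advancing time (a new reading comes with each control period).
- r.read_camera(name): name is "scene" or "side" or "wrist"; returns a dict with "image" (420x560x3 uint8, red, green, blue), "range_z" (420x560 float32, m along the optical axis (not along the pixel's ray), 0 where there is no reading), "camera_matrix" (3x3 intrinsics, pixels), "distortion" ([k1, k2, p1, p2, k3] as OpenCV has them; the pictures are not rectified), "rvec" (rotation vector, rad) and "tvec" (3), from world to camera coordinates, as OpenCV has them. Camera axes: x right, y down, z forward; pixel columns grow to the right and rows downward; lengths in m; the calibration is good to about 2 mm. A picture is of the moment at which its call begins.
- r.close_job(): hands the job in, once; it reports no verdict.
The state is a dict: "t": time; "joints": joint angles; "qd": joint speeds; "joint_efforts": joint torques, N m; "tcp_pos": TCP position; "tool_rot": TCP orientation; "force": force on the tool from outside, world axes, zero at the start; "torque": the same for the moment, N m; "finger_gap": finger opening in m.
Only numpy, scipy, OpenCV 4.12 (cv2) and the standard library are available. Lean on these libraries where they do the work, as an engineer would, in place of code of your own. Each camera call takes 0.05 s, during which the arm holds its last target. There are 200 camera calls.

## Working session

There is one attempt and no reset: what is moved stays moved. The work goes in short steps, Python scripts to look and compute and a tool call to move; the robot and the scene stay as the last step left them, time stands still between calls to the robot, and variables do not carry over. Pictures are saved under pics/ and viewed, about 8 in all and at most 12, crops included, and the job is handed in when it is done.

Besides the shell and the picture viewer there is one more tool, called after "Emit:" as name(argument=value, ...) on one line, values as JSON. arm_command: Moves the arm, as the interface text tells. Its arguments: {"type":"object","properties":{"targets":{"type":"array"},"grip_force":{"type":"number"}},"required":["targets"]}

```bash
mkdir -p pics; cat > h.py <<'E'
import numpy as np, cv2
from scipy.spatial.transform import Rotation as R
from cell import r
def cloud(c):
    z=c["range_z"]; h,w=z.shape
    uv=np.stack(np.meshgrid(np.arange(w),np.arange(h)),-1).reshape(-1,1,2).astype(np.float32)
    n=cv2.undistortPoints(uv,np.array(c["camera_matrix"]),np.array(c["distortion"])).reshape(h,w,2)
    P=np.dstack([n*z[...,None],z]); M=cv2.Rodrigues(np.array(c["rvec"],float))[0]
    W=(P-np.array(c["tvec"]).ravel())@M
    W[z==0]=np.nan
    return W
def snap(name,tag):
    c=r.read_camera(name); W=cloud(c); cv2.imwrite(f"pics/{tag}.png",c["image"][...,::-1]); np.savez(f"pics/{tag}.npz",W=W,im=c["image"])
    return c,W
def st():
    s=r.observe(); q=np.array(s["tool_rot"]); 
    return s,(R.from_quat(np.r_[q[1:],q[0]]).as_matrix() if q.size==4 else q)
E
python3 - <<'E'
from h import *
s,M=st(); print(s); print(M.round(3))
a=[snap(n,n+"0") for n in("scene","side")]
for c,W in a: print(np.linalg.inv(cv2.Rodrigues(np.array(c["rvec"],float))[0])@-np.array(c["tvec"]).ravel())
E
```

```text
{'t': 0.0, 'joints': array([-1.2307079 ,  0.70703414, -0.02764235,  1.48497771,  0.02202585,
        0.95093966, -0.07550661]), 'qd': array([-2.84367323e-04,  4.11925414e-04, -1.12968959e-06,  3.97745760e-04,
        6.88721625e-04,  2.33949251e-05, -1.89439739e-03]), 'joint_efforts': array([ 9.14959437e-04, -8.83221817e+01,  1.23480432e+00, -2.36163694e+01,
        1.69450545e-02,  6.67645436e-03,  3.90162791e-05]), 'tcp_pos': array([0.21413197, 0.53335829, 0.23087181]), 'tool_rot': array([ 0.58547924, -0.39627738,  0.58608163,  0.3958366 ]), 'force': array([-0.12198757,  0.33347695,  0.06647358]), 'torque': array([-0.00328857,  0.05223694, -0.01391486]), 'finger_gap': 0.08534245910322455}
[[-0.    -0.928  0.373]
 [-0.001  0.373  0.928]
 [-1.    -0.    -0.001]]
[ 0.92839823 -0.37395692  1.11168896]
[0.47402619 0.85614308 0.69245152]
```

View pics/scene0.png

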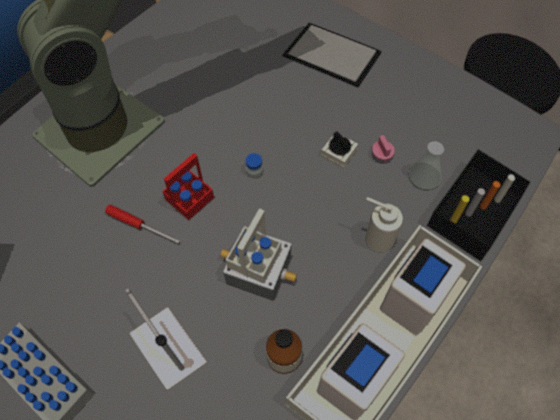

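View pics/side0.png

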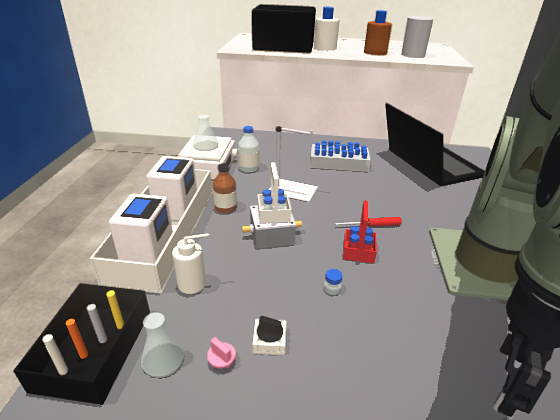

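Scene view: basket on head at about (258,255), cup with black plug at (340,147), stand with base at (168,347) and post tip/prong near (130,292)–(160,340), jar (254,162), amber (284,350), washer (383,225), red basket (187,190), pink plug (383,148).

```bash
python3 - <<'E'
from h import *
for t in("scene0","side0"):
    d=np.load(f"pics/{t}.npz"); W=d["W"]; im=d["im"].astype(int)
    print(t)
    def reg(n,u0,u1,v0,v1,zl,zh,f=None):
        P=W[v0:v1,u0:u1].reshape(-1,3); C=im[v0:v1,u0:u1].reshape(-1,3)
        m=(P[:,2]>zl)&(P[:,2]<zh)
        if f is not None: m&=f(C)
        P=P[m]
        if len(P)<5: print(n,len(P)); return
        rc=cv2.minAreaRect(P[:,:2].astype(np.float32))
        print(n,len(P),"mean",P.mean(0).round(4),"rect c",np.round(rc[0],4),"size",np.round(rc[1],4),"ang",round(rc[2],1),"zmax",P[:,2].max().round(3))
    if t=="scene0":
        reg("griptop",215,300,200,300,.19,.25)
        reg("basketrim",215,300,200,300,.10,.115)
        reg("headtop",215,300,200,300,.06,.074)
        reg("cup",315,362,128,170,.024,.033,lambda C:C.min(1)>110)
        reg("plug wing",315,362,128,170,.05,.09)
        reg("flange",315,362,128,170,.033,.04,lambda C:C.max(1)<60)
        reg("standbase",120,215,300,390,.003,.02,lambda C:C.min(1)>110)
        reg("standhi",100,215,270,390,.15,.25)
        reg("stand mid",100,215,270,390,.03,.15)
        reg("jar",240,268,145,180,.03,.07)
        reg("amber",262,306,322,375,.03,.2)
        reg("washer",355,405,195,250,.03,.2)
        reg("red",160,220,150,220,.01,.2)
    else:
        reg("griptop",255,300,150,210,.19,.25)
        reg("head",240,300,200,250,.06,.074)
        reg("cup",245,295,310,360,.024,.033,lambda C:C.min(1)>110)
        reg("wing",245,295,310,360,.05,.09)
        reg("standhi",265,320,120,150,.15,.28)
        reg("standpost",265,290,130,185,.03,.28)
        P=W[120:150,268:320]; print(P[8,:, :][::4].round(3))
E
python3 - <<'E'
import cv2,numpy as np
a=cv2.imread('pics/scene0.png')
A=cv2.resize(a[280:395,100:220],None,fx=4,fy=4,interpolation=2);B=cv2.resize(a[120:180,310:370],(460,460))
b=cv2.imread('pics/side0.png')
cv2.imwrite('pics/c1.png',np.hstack([A,cv2.resize(b[110:210,245:325],(310,460))])[:, :800])
E
```

```text
scene0
griptop 392 mean [ 0.5897 -0.0481  0.2048] rect c [ 0.5876 -0.0464] size [0.0141 0.0921] ang 12.8 zmax 0.212
basketrim 512 mean [ 0.5915 -0.0502  0.1075] rect c [ 0.5871 -0.0466] size [0.0861 0.0901] ang 13.2 zmax 0.115
headtop 900 mean [ 0.6142 -0.0484  0.0698] rect c [ 0.5902 -0.0393] size [0.1113 0.1133] ang 18.0 zmax 0.074
cup 165 mean [0.5508 0.3168 0.0294] rect c [0.5434 0.3254] size [0.0663 0.0675] ang 4.4 zmax 0.033
plug wing 145 mean [0.5444 0.3228 0.0624] rect c [0.5426 0.325 ] size [0.0176 0.0461] ang 76.9 zmax 0.071
flange 149 mean [0.5459 0.3162 0.0362] rect c [0.5458 0.3226] size [0.0529 0.0486] ang 56.1 zmax 0.04
standbase 2804 mean [ 0.5576 -0.2966  0.0082] rect c [ 0.5545 -0.2956] size [0.1003 0.1517] ang 76.3 zmax 0.016
standhi 444 mean [ 0.5733 -0.2996  0.2143] rect c [ 0.5597 -0.2962] size [0.0187 0.1214] ang 75.8 zmax 0.234
stand mid 114 mean [ 0.6132 -0.3092  0.0979] rect c [ 0.6127 -0.3089] size [0.0119 0.0058] ang 74.5 zmax 0.15
jar 244 mean [0.4174 0.1516 0.0475] rect c [0.4145 0.1552] size [0.0383 0.0425] ang 40.4 zmax 0.056
amber 1252 mean [ 0.7618 -
[... 540 characters left out ...]
.0279] rect c [0.5433 0.3292] size [0.0661 0.0678] ang 4.0 zmax 0.033
wing 210 mean [0.5427 0.3313 0.0605] rect c [0.5434 0.329 ] size [0.016 0.046] ang 79.6 zmax 0.066
standhi 171 mean [ 0.5747 -0.2957  0.2043] rect c [ 0.5576 -0.2921] size [0.0187 0.1171] ang 74.0 zmax 0.229
standpost 323 mean [ 0.5972 -0.1831  0.163 ] rect c [ 0.5852 -0.1533] size [0.0412 0.3135] ang 3.0 zmax 0.216
[[ 0.806 -1.467 -0.267]
 [ 0.778 -1.445 -0.256]
 [ 0.614 -0.302  0.216]
 [ 0.601 -0.299  0.218]
 [ 0.589 -0.301  0.218]
 [ 0.678 -1.451 -0.251]
 [ 0.653 -1.45  -0.249]
 [ 0.627 -1.442 -0.244]
 [ 0.603 -1.448 -0.245]
 [ 0.578 -1.447 -0.242]
 [ 0.554 -1.459 -0.245]
 [ 0.529 -1.466 -0.246]
 [ 0.504 -1.45  -0.238]]
```

View pics/c1.png

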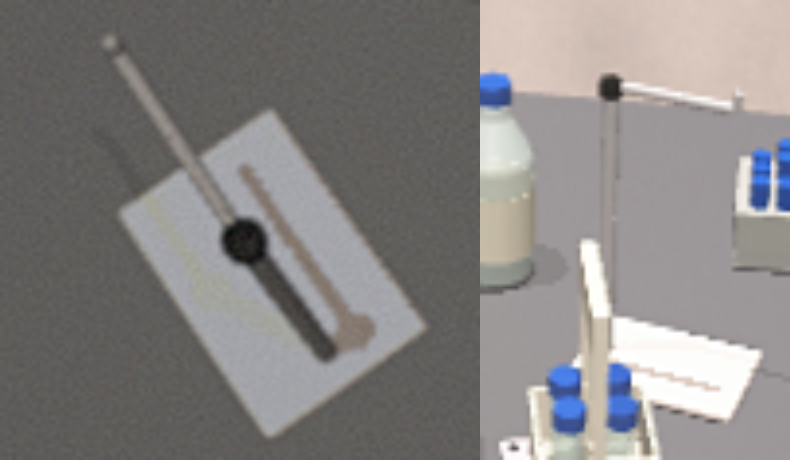

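```bash
cat >> h.py <<'E'
def go(p,yaw_deg):
    s,M=st(); a=np.radians(yaw_deg); z=np.array([np.cos(a),np.sin(a),0]); x=np.array([0,0,-1.]); T=np.c_[x,np.cross(z,x),z]
    print("t",round(s["t"],2),"tcp",s["tcp_pos"].round(4),"yaw",np.degrees(np.arctan2(M[1,2],M[0,2])).round(2),"F",s["force"].round(1),"gap",round(s["finger_gap"],4),"q7",s["joints"][6].round(2))
    print("trans",(M.T@(np.array(p)-s["tcp_pos"])).round(4).tolist(),"turn",R.from_matrix(M.T@T).as_rotvec().round(4).tolist())
E
python3 -c "
from h import *
go([.587,-.046,.30],12.8)"
```

```text
t 0.1 tcp [0.2142 0.5334 0.2309] yaw 68.13 F [-0.5  0.3  0.1] gap 0.0855 q7 -0.08
trans [-0.0687, -0.5619, -0.3988] turn [0.9656, -0.0009, 0.0005]
```

Emit:
arm_command(targets=[{"translation": [-0.07, -0.562, -0.398], "turn": [0.963, 0, 0], "grip": 0.05}, {"translation": [-0.07, -0.562, -0.398], "turn": [0.963, 0, 0], "grip": 0.05}, {"translation": [-0.07, -0.562, -0.398], "turn": [0.963, 0, 0], "grip": 0.05}, {"translation": [-0.07, -0.562, -0.398], "turn": [0.963, 0, 0], "grip": 0.05}, {"translation": [-0.07, -0.562, -0.398], "turn": [0.963, 0, 0], "grip": 0.05}, {"translation": [-0.07, -0.562, -0.398], "turn": [0.963, 0, 0], "grip": 0.05}, {"translation": [-0.07, -0.562, -0.398], "turn": [0.963, 0, 0], "grip": 0.05}, {"translation": [-0.07, -0.562, -0.398], "turn": [0.963, 0, 0], "grip": 0.05}, {"translation": [-0.07, -0.562, -0.398], "turn": [0.963, 0, 0], "grip": 0.05}, {"translation": [-0.07, -0.562, -0.398], "turn": [0.963, 0, 0], "grip": 0.05}])

```text
t: 0.93
tcp_pos: [0.4395, 0.1834, 0.2736]
tool_rot: [0.703, -0.08, 0.703, 0.08]
force: [0.7, 0.7, 0.2]
finger_gap: 0.05
```

```bash
python3 -c "
from h import *
go([.587,-.046,.30],12.8)"
```

```text
t 0.93 tcp [0.4395 0.1834 0.2736] yaw 12.93 F [0.7 0.7 0.2] gap 0.05 q7 -0.09
trans [-0.0264, -0.2566, 0.0925] turn [0.0023, -0.0002, 0.0002]
```

Emit:
arm_command(targets=[{"translation": [-0.026, -0.257, 0.092], "turn": [0, 0, 0], "grip": 0.05}, {"translation": [-0.026, -0.257, 0.092], "turn": [0, 0, 0], "grip": 0.05}, {"translation": [-0.026, -0.257, 0.092], "turn": [0, 0, 0], "grip": 0.05}, {"translation": [-0.026, -0.257, 0.092], "turn": [0, 0, 0], "grip": 0.05}, {"translation": [-0.026, -0.257, 0.092], "turn": [0, 0, 0], "grip": 0.05}, {"translation": [-0.026, -0.257, 0.092], "turn": [0, 0, 0], "grip": 0.05}, {"translation": [-0.026, -0.257, 0.092], "turn": [0, 0, 0], "grip": 0.05}, {"translation": [-0.026, -0.257, 0.092], "turn": [0, 0, 0], "grip": 0.05}, {"translation": [-0.026, -0.257, 0.092], "turn": [0, 0, 0], "grip": 0.05}])

```text
t: 1.68
tcp_pos: [0.5862, -0.0457, 0.2988]
tool_rot: [0.702, -0.079, 0.703, 0.079]
force: [0.6, 0.4, -0.4]
finger_gap: 0.0503
```

```bash
python3 -c "
from h import *
c,W=snap('wrist','w1')
P=W.reshape(-1,3);P=P[(P[:,2]>.195)&(P[:,2]<.225)&(abs(P[:,0]-.587)<.07)&(abs(P[:,1]+.046)<.07)]
rc=cv2.minAreaRect(P[:,:2].astype(np.float32));print(len(P),P.mean(0),rc)
go([.587,-.046,.196],12.8)"
```

```text
2150 [ 0.58892838 -0.03881176  0.20693991] ((0.5896784663200378, -0.04249761998653412), (0.011920597404241562, 0.09187369048595428), 13.470179557800293)
t 1.73 tcp [ 0.5859 -0.0444  0.299 ] yaw 12.94 F [0.4 1.2 0.3] gap 0.05 q7 0.36
trans [0.103, -0.0019, 0.0008] turn [0.0024, -0.0008, -0.0005]
```

View pics/w1.png

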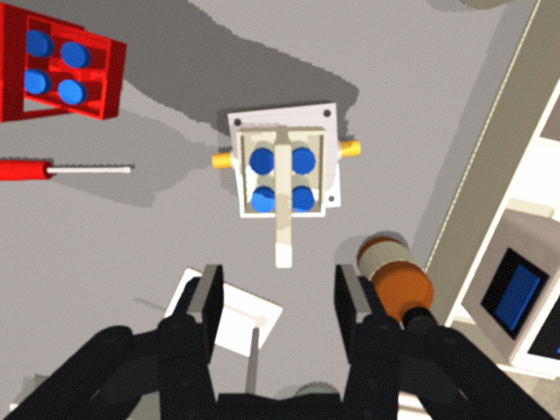

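Wrist view: grip bar at about (283,200), centred between the fingers (~210 and 350), jaws square to it. Descend and pinch.

Emit:
arm_command(targets=[{"translation": [0.04, 0, 0.0025], "turn": [0, 0, 0], "grip": 0.05}, {"translation": [0.08, 0, 0.0025], "turn": [0, 0, 0], "grip": 0.05}, {"translation": [0.103, 0, 0.0025], "turn": [0, 0, 0], "grip": 0.05}, {"translation": [0.103, 0, 0.0025], "turn": [0, 0, 0], "grip": 0.05}, {"translation": [0.103, 0, 0.0025], "turn": [0, 0, 0], "grip": 0.005}, {"translation": [0.103, 0, 0.0025], "turn": [0, 0, 0], "grip": 0.005}, {"translation": [0.103, 0, 0.0025], "turn": [0, 0, 0], "grip": 0.005}, {"translation": [0.103, 0, 0.0025], "turn": [0, 0, 0], "grip": 0.005}, {"translation": [0.103, 0, 0.0025], "turn": [0, 0, 0], "grip": 0.005}, {"translation": [0.103, 0, 0.0025], "turn": [0, 0, 0], "grip": 0.005}], grip_force=60)

```text
t: 2.57
tcp_pos: [0.589, -0.0438, 0.1984]
tool_rot: [0.703, -0.08, 0.702, 0.08]
force: [-2.9, 1.2, 11.2]
finger_gap: 0.0099
```

```bash
python3 -c "
from h import *
go([.588,-.044,.29],12.8)"
```

```text
t 2.57 tcp [ 0.589  -0.0438  0.1984] yaw 12.96 F [-2.9  1.2 11.2] gap 0.0099 q7 0.38
trans [-0.0916, 0.0, -0.0008] turn [0.0028, 0.0023, 0.0003]
```

Emit:
arm_command(targets=[{"translation": [-0.02, 0, 0], "turn": [0, 0, 0], "grip": 0.005}, {"translation": [-0.04, 0, 0], "turn": [0, 0, 0], "grip": 0.005}, {"translation": [-0.064, 0, 0], "turn": [0, 0, 0], "grip": 0.005}, {"translation": [-0.064, 0, 0], "turn": [0, 0, 0], "grip": 0.005}, {"translation": [-0.064, 0, 0], "turn": [0, 0, 0], "grip": 0.005}])

```text
t: 2.98
tcp_pos: [0.589, -0.044, 0.2621]
tool_rot: [0.704, -0.08, 0.702, 0.08]
force: [-0.0, 0.5, -3.4]
finger_gap: 0.0097
```

```bash
python3 -c "
from h import *
go([.44,-.267,.263],-13.2)
c,W=snap('scene','s2')
P=W[:,180:330].reshape(-1,3);P=P[(P[:,2]>.064)&(P[:,2]<.075)&(abs(P[:,0]-.59)<.1)&(abs(P[:,1]+.04)<.1)]
rc=cv2.minAreaRect(P[:,:2].astype(np.float32));print(len(P),rc)
d=np.load('pics/s2.npz');W=d['W'].reshape(-1,3);im=d['im'].reshape(-1,3).astype(int)
m=(W[:,2]>.22)&(W[:,2]<.30)&(abs(W[:,0]-.59)<.06)&(abs(W[:,1]+.045)<.06)&(im.min(1)>90)
print(m.sum(),W[m].mean(0), np.percentile(W[m][:,2],[2,50,98]) if m.any() else '')
"
```

```text
t 2.98 tcp [ 0.589  -0.044   0.2621] yaw 12.96 F [-0.   0.5 -3.4] gap 0.0097 q7 0.37
trans [-0.0013, -0.1839, -0.1952] turn [0.4565, 0.0028, 0.0001]
1320 ((0.590023398399353, -0.039982870221138), (0.11193756759166718, 0.1116311252117157), 18.435089111328125)
141 [ 0.59387533 -0.07262991  0.27044025] [0.26732387 0.27067124 0.27375181]
```

Emit:
arm_command(targets=[{"translation": [-0.002, -0.026, -0.028], "turn": [0.07, 0, 0], "grip": 0.005}, {"translation": [-0.002, -0.052, -0.056], "turn": [0.14, 0, 0], "grip": 0.005}, {"translation": [-0.002, -0.078, -0.083], "turn": [0.21, 0, 0], "grip": 0.005}, {"translation": [-0.002, -0.104, -0.11], "turn": [0.28, 0, 0], "grip": 0.005}, {"translation": [-0.002, -0.13, -0.138], "turn": [0.35, 0, 0], "grip": 0.005}, {"translation": [-0.002, -0.157, -0.167], "turn": [0.42, 0, 0], "grip": 0.005}, {"translation": [-0.002, -0.184, -0.195], "turn": [0.456, 0, 0], "grip": 0.005}, {"translation": [-0.002, -0.184, -0.195], "turn": [0.456, 0, 0], "grip": 0.005}, {"translation": [-0.002, -0.184, -0.195], "turn": [0.456, 0, 0], "grip": 0.005}])

```text
t: 3.78
tcp_pos: [0.4384, -0.2685, 0.2621]
tool_rot: [0.702, 0.082, 0.703, -0.082]
force: [0.7, 1.0, -3.4]
finger_gap: 0.0097
```

```bash
python3 -c "
from h import *
a,W=snap('scene','s3'); b,V=snap('side','d3')
P=W[260:400,90:240].reshape(-1,3);P=P[(P[:,2]>.195)&(P[:,2]<.24)&(P[:,0]>.47)]
print('hook',len(P),cv2.minAreaRect(P[:,:2].astype(np.float32)))
x=np.c_[P@[.972,-.234,0],P[:,2]]
q=x[x[:,0].argsort()];print(q[::max(1,len(q)//14)].round(3).tolist())
go([.538,-.2905,.263],-13.2)
A=cv2.resize(a['image'][200:360,90:250],(390,390));B=cv2.resize(b['image'][90:210,250:370],(390,390))
cv2.imwrite('pics/c3.png',np.hstack([A,B])[...,::-1])
"
```

```text
hook 393 ((0.5426391959190369, -0.28866395354270935), (0.021188270300626755, 0.15919506549835205), 72.19327545166016)
[[0.516, 0.196], [0.561, 0.228], [0.571, 0.219], [0.582, 0.218], [0.593, 0.221], [0.603, 0.22], [0.614, 0.216], [0.626, 0.223], [0.637, 0.221], [0.648, 0.221], [0.657, 0.221], [0.662, 0.223], [0.666, 0.218], [0.67, 0.221], [0.674, 0.213]]
t 3.88 tcp [ 0.44   -0.2664  0.2621] yaw -13.13 F [ 0.8 -0.  -1.9] gap 0.0099 q7 0.46
trans [-0.001, -0.0012, 0.1009] turn [0.0012, -0.0006, -0.0006]
```

View pics/c3.png

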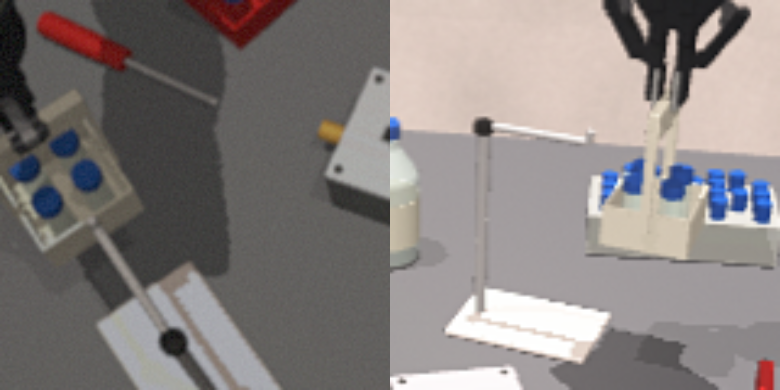

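Emit:
arm_command(targets=[{"translation": [-0.001, -0.001, 0.02], "turn": [0, 0, 0], "grip": 0.005}, {"translation": [-0.001, -0.001, 0.04], "turn": [0, 0, 0], "grip": 0.005}, {"translation": [-0.001, -0.001, 0.06], "turn": [0, 0, 0], "grip": 0.005}, {"translation": [-0.001, -0.001, 0.08], "turn": [0, 0, 0], "grip": 0.005}, {"translation": [-0.001, -0.001, 0.102], "turn": [0, 0, 0], "grip": 0.005}, {"translation": [-0.001, -0.001, 0.102], "turn": [0, 0, 0], "grip": 0.005}, {"translation": [-0.001, -0.001, 0.102], "turn": [0, 0, 0], "grip": 0.005}])

```text
t: 4.47
tcp_pos: [0.5398, -0.29, 0.2624]
tool_rot: [0.702, 0.08, 0.703, -0.08]
force: [-0.5, 0.2, -2.6]
finger_gap: 0.0098
```

```bash
python3 -c "
from h import *
go([.538,-.2905,.238],-13.2)"
```

```text
t 4.47 tcp [ 0.5398 -0.29    0.2624] yaw -13.04 F [-0.5  0.2 -2.6] gap 0.0098 q7 0.39
trans [0.0244, -0.0009, -0.0016] turn [0.0028, -0.0012, -0.0004]
```

Emit:
arm_command(targets=[{"translation": [0.008, 0, -0.001], "turn": [0, 0, 0], "grip": 0.005}, {"translation": [0.016, 0, -0.001], "turn": [0, 0, 0], "grip": 0.005}, {"translation": [0.022, 0, -0.001], "turn": [0, 0, 0], "grip": 0.005}, {"translation": [0.024, 0, -0.001], "turn": [0, 0, 0], "grip": 0.005}, {"translation": [0.024, 0, -0.001], "turn": [0, 0, 0], "grip": 0.005}])

```text
t: 4.88
tcp_pos: [0.5376, -0.2909, 0.2389]
tool_rot: [0.702, 0.081, 0.703, -0.081]
force: [-0.3, 0.1, -2.1]
finger_gap: 0.01
```

Emit:
arm_command(targets=[{"translation": [0.002, 0, 0], "turn": [0, 0, 0], "grip": 0.005}, {"translation": [0.003, 0, 0], "turn": [0, 0, 0], "grip": 0.005}, {"translation": [0.003, 0, 0], "turn": [0, 0, 0], "grip": 0.005}])

```text
t: 5.13
tcp_pos: [0.5381, -0.2913, 0.2379]
tool_rot: [0.703, 0.081, 0.702, -0.081]
force: [-3.9, 3.0, 16.1]
finger_gap: 0.0104
```

Emit:
arm_command(targets=[{"translation": [-0.001, 0, 0], "turn": [0, 0, 0], "grip": 0.02}, {"translation": [-0.001, 0, 0], "turn": [0, 0, 0], "grip": 0.035}, {"translation": [-0.002, 0, 0], "turn": [0, 0, 0], "grip": 0.035}, {"translation": [-0.002, 0, 0], "turn": [0, 0, 0], "grip": 0.035}, {"translation": [-0.02, 0, 0], "turn": [0, 0, 0], "grip": 0.035}, {"translation": [-0.04, 0, 0], "turn": [0, 0, 0], "grip": 0.035}, {"translation": [-0.08, 0, 0], "turn": [0, 0, 0], "grip": 0.06}, {"translation": [-0.08, 0, 0], "turn": [0, 0, 0], "grip": 0.06}, {"translation": [-0.08, 0, 0], "turn": [0, 0, 0], "grip": 0.06}])

```text
t: 5.88
tcp_pos: [0.5383, -0.2915, 0.318]
tool_rot: [0.703, 0.081, 0.701, -0.082]
force: [0.6, -0.5, -0.6]
finger_gap: 0.0598
```

```bash
python3 -c "
from h import *
a,W=snap('scene','s4'); b,V=snap('side','d4')
for X in(W,V):
  P=X.reshape(-1,3);P=P[(P[:,2]>.238)&(P[:,2]<.26)&(abs(P[:,0]-.538)<.07)&(abs(P[:,1]+.29)<.07)]
  print('grip',len(P),cv2.minAreaRect(P[:,:2].astype(np.float32)),P.mean(0)) if len(P)>5 else 0
go([.5427,.326,.20],78)
P=W[200:300,200:320].reshape(-1,3);P=P[(P[:,2]>.0)&(P[:,2]<.076)]
A=cv2.resize(a['image'][210:290,210:310],(500,400));B=cv2.resize(b['image'][90:210,250:330],(267,400))
cv2.imwrite('pics/c4.png',np.hstack([A,B])[...,::-1])
"
```

```text
grip 366 ((0.5363045930862427, -0.29420074820518494), (0.09295381605625153, 0.013696856796741486), 77.0723876953125) [ 0.53811812 -0.29421395  0.24615259]
grip 66 ((0.5342279672622681, -0.290528267621994), (0.092130146920681, 0.011651446111500263), 77.38347625732422) [ 0.53457135 -0.28474397  0.24464572]
t 5.98 tcp [ 0.5378 -0.291   0.3159] yaw -13.18 F [-0.2  0.5 -0.6] gap 0.0599 q7 0.38
trans [0.1161, 0.6018, -0.1358] turn [-1.5914, -0.0003, -0.0006]
```

View pics/c4.png

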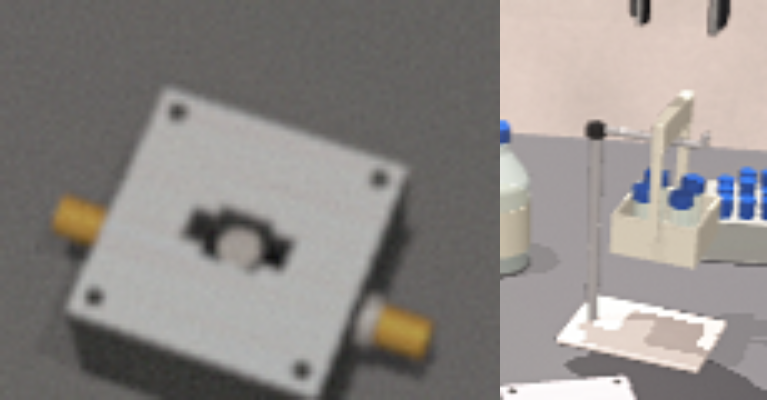

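```bash
python3 -c "
from h import *
d=np.load('pics/s4.npz');W=d['W'];im=d['im'].astype(int)
P=W[200:300,200:320].reshape(-1,3);C=im[200:300,200:320].reshape(-1,3)
o=(C[:,0]>110)&(C[:,2]<70)&(C[:,0]-C[:,2]>60);Q=P[o];u,s,v=np.linalg.svd(Q[:,:2]-Q[:,:2].mean(0));print('fittings',o.sum(),Q.mean(0),np.degrees(np.arctan2(v[0,1],v[0,0])))
t=(P[:,2]>.064)&(P[:,2]<.076);rc=cv2.minAreaRect(P[t][:,:2].astype(np.float32));print('head',rc)
# keyhole dark pixels projected on z=.07 plane
c=r.read_camera('scene');M=cv2.Rodrigues(np.array(c['rvec'],float))[0];cam=-M.T@np.array(c['tvec']).ravel()
a=np.radians(rc[2]);ex=np.array([np.cos(a),np.sin(a)])
uv=np.stack(np.meshgrid(np.arange(200,320),np.arange(200,300)),-1).reshape(-1,1,2).astype(np.float32)
n=cv2.undistortPoints(uv,np.array(c['camera_matrix']),np.array(c['distortion'])).reshape(-1,2)
ray=np.c_[n,np.ones(len(n))]@M; X=cam+ray*((.07-cam[2])/ray[:,2])[:,None]
g=c['image'][200:300,200:320].reshape(-1,3).max(1)
rel=X[:,:2]-rc[0];loc=np.c_[rel@ex,rel@[-ex[1],ex[0]]]
k=(np.abs(loc).max(1)<.034)&((g<95)|(P[:,2]<.064));L=loc[k]
print('dark',k.sum(),'loc min',L.min(0),'max',L.max(0),'rect',cv2.minAreaRect(X[k][:,:2].astype(np.float32)))
"
```

```text
fittings 112 [ 0.59952638 -0.03900658  0.03697317] 18.36978421109061
head ((0.5902698636054993, -0.03970500826835632), (0.11129391193389893, 0.11269878596067429), 18.109285354614258)
dark 163 loc min [-0.0215505 -0.0106121] max [0.02205599 0.01084597] rect ((0.590512216091156, -0.039650481194257736), (0.043179698288440704, 0.021646542474627495), 15.6752290725708)
```

Emit:
arm_command(targets=[{"translation": [0.05, 0.6, -0.136], "turn": [-1.591, 0, 0], "grip": 0.06}, {"translation": [0.05, 0.6, -0.136], "turn": [-1.591, 0, 0], "grip": 0.06}, {"translation": [0.05, 0.6, -0.136], "turn": [-1.591, 0, 0], "grip": 0.06}, {"translation": [0.05, 0.6, -0.136], "turn": [-1.591, 0, 0], "grip": 0.06}, {"translation": [0.05, 0.6, -0.136], "turn": [-1.591, 0, 0], "grip": 0.06}, {"translation": [0.05, 0.6, -0.136], "turn": [-1.591, 0, 0], "grip": 0.06}, {"translation": [0.05, 0.6, -0.136], "turn": [-1.591, 0, 0], "grip": 0.06}, {"translation": [0.05, 0.6, -0.136], "turn": [-1.591, 0, 0], "grip": 0.06}, {"translation": [0.05, 0.6, -0.136], "turn": [-1.591, 0, 0], "grip": 0.06}, {"translation": [0.05, 0.6, -0.136], "turn": [-1.591, 0, 0], "grip": 0.06}])

```text
t: 6.87
tcp_pos: [0.5402, 0.1262, 0.2819]
tool_rot: [0.616, -0.347, 0.616, 0.347]
force: [1.3, -0.9, -0.9]
finger_gap: 0.0601
```

```bash
python3 -c "
from h import *
go([.5427,.326,.17],78)"
```

```text
t 6.87 tcp [0.5402 0.1262 0.2819] yaw 58.8 F [ 1.3 -0.9 -0.9] gap 0.0601 q7 0.72
trans [0.1119, 0.1012, 0.1723] turn [-0.3352, -0.0006, -0.0008]
```

Emit:
arm_command(targets=[{"translation": [0.112, 0.101, 0.172], "turn": [-0.335, 0, 0], "grip": 0.06}, {"translation": [0.112, 0.101, 0.172], "turn": [-0.335, 0, 0], "grip": 0.06}, {"translation": [0.112, 0.101, 0.172], "turn": [-0.335, 0, 0], "grip": 0.06}, {"translation": [0.112, 0.101, 0.172], "turn": [-0.335, 0, 0], "grip": 0.06}, {"translation": [0.112, 0.101, 0.172], "turn": [-0.335, 0, 0], "grip": 0.06}, {"translation": [0.112, 0.101, 0.172], "turn": [-0.335, 0, 0], "grip": 0.06}, {"translation": [0.112, 0.101, 0.172], "turn": [-0.335, 0, 0], "grip": 0.06}, {"translation": [0.112, 0.101, 0.172], "turn": [-0.335, 0, 0], "grip": 0.06}])

```text
t: 7.53
tcp_pos: [0.5439, 0.324, 0.1691]
tool_rot: [0.55, -0.444, 0.551, 0.444]
force: [1.4, -1.1, -0.1]
finger_gap: 0.0599
```

```bash
python3 -c "
from h import *
c,W=snap('wrist','w5')
im=c['image'].astype(int).reshape(-1,3);P=W.reshape(-1,3);n=(abs(P[:,0]-.543)<.05)&(abs(P[:,1]-.327)<.05)
for nm,m in(('wing',n&(P[:,2]>.058)&(P[:,2]<.08)),('cup',n&(P[:,2]>.023)&(P[:,2]<.034)&(im.min(1)>110)),('flange',n&(P[:,2]>.031)&(P[:,2]<.042)&(im.max(1)<70))):
  Q=P[m];print(nm,len(Q),Q.mean(0),cv2.minAreaRect(Q[:,:2].astype(np.float32)))
go([.543,.327,.045],78)"
```

```text
wing 1105 [0.54450014 0.32941837 0.06475181] ((0.545703649520874, 0.3293337821960449), (0.01380008365958929, 0.04504138231277466), 77.64228057861328)
cup 2360 [0.53949259 0.33032318 0.02896107] ((0.5461984276771545, 0.32916033267974854), (0.06604275107383728, 0.06603872776031494), 4.644388675689697)
flange 2179 [0.5438143  0.32986835 0.03540533] ((0.5451216101646423, 0.3297118842601776), (0.05259806290268898, 0.052028678357601166), 77.04817962646484)
t 7.58 tcp [0.5446 0.323  0.17  ] yaw 77.63 F [-0.2 -1.1  0.5] gap 0.06 q7 0.7
trans [0.125, 0.0024, 0.0037] turn [-0.0064, -0.0013, -0.0006]
```

View pics/w5.png

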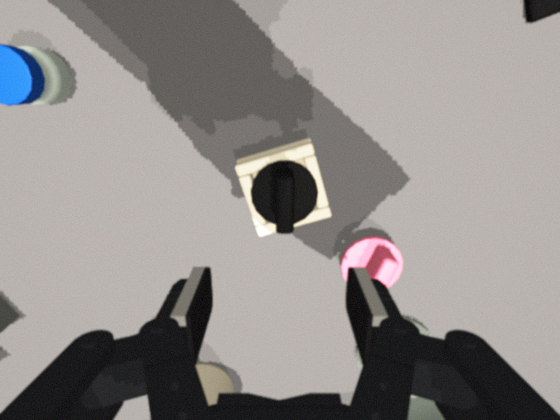

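Emit:
arm_command(targets=[{"translation": [0.04, 0.002, 0.004], "turn": [0, 0, 0], "grip": 0.05}, {"translation": [0.08, 0.002, 0.005], "turn": [0, 0, 0], "grip": 0.05}, {"translation": [0.11, 0.002, 0.005], "turn": [0, 0, 0], "grip": 0.05}, {"translation": [0.128, 0.002, 0.005], "turn": [0, 0, 0], "grip": 0.05}, {"translation": [0.128, 0.002, 0.005], "turn": [0, 0, 0], "grip": 0.05}, {"translation": [0.128, 0.002, 0.005], "turn": [0, 0, 0], "grip": 0.0}, {"translation": [0.128, 0.002, 0.005], "turn": [0, 0, 0], "grip": 0.0}, {"translation": [0.128, 0.002, 0.005], "turn": [0, 0, 0], "grip": 0.0}, {"translation": [0.128, 0.002, 0.005], "turn": [0, 0, 0], "grip": 0.0}, {"translation": [0.128, 0.002, 0.005], "turn": [0, 0, 0], "grip": 0.0}], grip_force=100)

```text
t: 8.42
tcp_pos: [0.5448, 0.329, 0.0449]
tool_rot: [0.552, -0.443, 0.55, 0.443]
force: [-1.8, -1.3, 11.8]
finger_gap: 0.0117
```

Emit:
arm_command(targets=[{"translation": [0, 0, 0], "turn": [0, 0, 0], "grip": 0.0}, {"translation": [-0.02, 0, 0], "turn": [0, 0, 0], "grip": 0.0}, {"translation": [-0.05, 0, 0], "turn": [0, 0, 0], "grip": 0.0}, {"translation": [-0.09, 0, 0], "turn": [0, 0, 0], "grip": 0.0}, {"translation": [-0.13, 0, 0], "turn": [0, 0, 0], "grip": 0.0}, {"translation": [-0.13, 0, 0], "turn": [0, 0, 0], "grip": 0.0}, {"translation": [-0.13, 0, 0], "turn": [0, 0, 0], "grip": 0.0}])

```text
t: 9.0
tcp_pos: [0.5448, 0.3293, 0.1759]
tool_rot: [0.553, -0.443, 0.549, 0.443]
force: [0.1, -0.2, -1.7]
finger_gap: 0.0118
```

```bash
python3 -c "
from h import *
go([.5903,-.0397,.17],108.2)"
```

```text
t 9.0 tcp [0.5448 0.3293 0.1759] yaw 77.62 F [ 0.1 -0.2 -1.7] gap 0.0118 q7 0.69
trans [0.0052, -0.1235, -0.3507] turn [-0.5337, 0.0023, 0.0043]
```

Emit:
arm_command(targets=[{"translation": [0.005, -0.012, -0.034], "turn": [-0.1, 0, 0], "grip": 0.0}, {"translation": [0.005, -0.025, -0.07], "turn": [-0.2, 0, 0], "grip": 0.0}, {"translation": [0.005, -0.038, -0.108], "turn": [-0.3, 0, 0], "grip": 0.0}, {"translation": [0.005, -0.05, -0.145], "turn": [-0.4, 0, 0], "grip": 0.0}, {"translation": [0.005, -0.063, -0.182], "turn": [-0.5, 0, 0], "grip": 0.0}, {"translation": [0.005, -0.076, -0.218], "turn": [-0.534, 0, 0], "grip": 0.0}, {"translation": [0.005, -0.089, -0.253], "turn": [-0.534, 0, 0], "grip": 0.0}, {"translation": [0.005, -0.102, -0.29], "turn": [-0.534, 0, 0], "grip": 0.0}, {"translation": [0.005, -0.114, -0.325], "turn": [-0.534, 0, 0], "grip": 0.0}, {"translation": [0.005, -0.1235, -0.351], "turn": [-0.534, 0, 0], "grip": 0.0}])

```text
t: 9.83
tcp_pos: [0.5889, -0.0442, 0.1673]
tool_rot: [0.415, -0.572, 0.416, 0.572]
force: [0.2, 0.2, -0.7]
finger_gap: 0.0116
```

Emit:
arm_command(targets=[{"translation": [0, 0, 0], "turn": [0, 0, 0], "grip": 0.0}, {"translation": [0, 0, 0], "turn": [0, 0, 0], "grip": 0.0}, {"translation": [0, 0, 0], "turn": [0, 0, 0], "grip": 0.0}])

```text
t: 10.08
tcp_pos: [0.5891, -0.0397, 0.1674]
tool_rot: [0.414, -0.573, 0.414, 0.573]
force: [-0.5, 0.2, -1.2]
finger_gap: 0.0119
```

```bash
python3 -c "
from h import *
s,M=st();tcp=s['tcp_pos'];print(M.round(4))
for n in('scene','side','wrist'):
  c,W=snap(n,n+'6');im=c['image'].astype(int).reshape(-1,3);P=W.reshape(-1,3);N=(abs(P[:,0]-.59)<.075)&(abs(P[:,1]+.04)<.075)
  for nm,m in(('flange',N&(P[:,2]>.148)&(P[:,2]<.168)&(im.max(1)<90)),('head',N&(P[:,2]>.064)&(P[:,2]<.075)),('lugs',N&(P[:,2]>.133)&(P[:,2]<.148))):
    Q=P[m]
    if len(Q)>20:
      rc=cv2.minAreaRect(Q[:,:2].astype(np.float32));print(n,nm,len(Q),Q.mean(0).round(4),np.round(rc[0],4),np.round(rc[1],4),round(rc[2],1),Q[:,2].min())
go([.5903,-.0397,.12],108.2)
ims=[cv2.resize(np.load(f'pics/{n}6.npz')['im'][v:v+h,u:u+w],(390,390)) for n,u,v,w,h in(('side',215,130,120,120),('wrist',180,100,200,200))]
cv2.imwrite('pics/c6.png',np.hstack(ims)[...,::-1])"
```

```text
[[-6.000e-04 -9.496e-01 -3.133e-01]
 [ 5.000e-04 -3.133e-01  9.496e-01]
 [-1.000e+00  4.000e-04  7.000e-04]]
scene flange 220 [ 0.6018 -0.0473  0.1585] [ 0.5988 -0.0421] [0.0547 0.0348] 85.6 0.14950049219638156
scene head 1863 [ 0.6017 -0.0485  0.0702] [ 0.5901 -0.0395] [0.111  0.1119] 18.2 0.06401079157183703
side flange 149 [ 0.5846 -0.0259  0.1576] [ 0.5845 -0.0292] [0.0509 0.0373] 7.3 0.15057812187298958
side head 892 [ 0.5888 -0.0332  0.0681] [ 0.5891 -0.0381] [0.1108 0.1158] 18.6 0.06407806207775303
side lugs 24 [ 0.5888 -0.0328  0.137 ] [ 0.5855 -0.0332] [0.0384 0.0076] 15.5 0.13405657691021652
wrist flange 3918 [ 0.5786 -0.0414  0.1583] [ 0.5829 -0.04  ] [0.039  0.0552] 17.1 0.15249339241113546
wrist head 14892 [ 0.5758 -0.043   0.0694] [ 0.5929 -0.0372] [0.1102 0.1105] 18.4 0.06459651936338012
t 10.23 tcp [ 0.5893 -0.0392  0.1677] yaw 108.32 F [ 1.   0.6 -2. ] gap 0.012 q7 1.64
trans [0.0477, -0.0008, -0.0008] turn [0.0021, 0.0003, -0.0001]
```

View pics/c6.png

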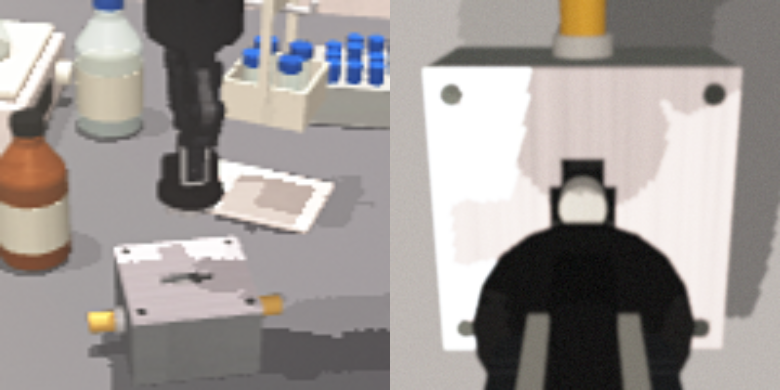

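```bash
python3 -c "
from h import *
e=np.array([np.cos(np.radians(18.2)),np.sin(np.radians(18.2))]);f=np.array([-e[1],e[0]])
H={'scene':(.5901,-.0395),'side':(.5891,-.0381),'wrist':(.5929,-.0372)}
for n in H:
  d=np.load(f'pics/{n}6.npz');P=d['W'].reshape(-1,3);im=d['im'].reshape(-1,3).astype(int)
  m=(abs(P[:,0]-.59)<.05)&(abs(P[:,1]+.04)<.05)&(P[:,2]>.154)&(P[:,2]<.1625)&(im.max(1)<90);Q=P[m][:,:2]-H[n]
  a=Q@e;b=Q@f;print(n,m.sum(),'e',np.percentile(a,[0,1,99,100]).round(4),'f',np.percentile(b,[0,1,99,100]).round(4))
"
```

```text
scene 203 e [-0.0188 -0.016   0.0249  0.0252] f [-0.0284 -0.0282  0.0236  0.0261]
side 115 e [-0.0279 -0.0276  0.022   0.0228] f [-0.0132 -0.0104  0.0264  0.0272]
wrist 3756 e [-0.0299 -0.0293  0.0057  0.0096] f [-0.0272 -0.0257  0.0264  0.0279]
```

Emit:
arm_command(targets=[{"translation": [0.03, -0.0015, -0.0005], "turn": [0, 0, 0], "grip": 0.0}, {"translation": [0.055, -0.0015, -0.0005], "turn": [0, 0, 0], "grip": 0.0}, {"translation": [0.064, -0.0015, -0.0005], "turn": [0, 0, 0], "grip": 0.0}, {"translation": [0.068, -0.0015, -0.0005], "turn": [0, 0, 0], "grip": 0.0}, {"translation": [0.07, -0.0015, -0.0005], "turn": [0, 0, 0], "grip": 0.0}, {"translation": [0.072, -0.0015, -0.0005], "turn": [0, 0, 0], "grip": 0.0}, {"translation": [0.072, -0.0015, -0.0005], "turn": [0, 0, 0], "grip": 0.0}], grip_force=120)

```text
t: 10.82
tcp_pos: [0.5913, -0.0403, 0.0964]
tool_rot: [-0.415, 0.573, -0.414, -0.573]
force: [-0.0, 0.8, -1.8]
finger_gap: 0.0111
```

Emit:
arm_command(targets=[{"translation": [0.003, 0, 0], "turn": [0, 0, 0], "grip": 0.0}, {"translation": [0.006, 0, 0], "turn": [0, 0, 0], "grip": 0.0}, {"translation": [0.009, 0, 0], "turn": [0, 0, 0], "grip": 0.0}, {"translation": [0.011, 0, 0], "turn": [0, 0, 0], "grip": 0.0}, {"translation": [0.012, 0, 0], "turn": [0, 0, 0], "grip": 0.0}, {"translation": [0.012, 0, 0], "turn": [0, 0, 0], "grip": 0.0}])

```text
t: 11.32
tcp_pos: [0.5915, -0.0404, 0.0849]
tool_rot: [-0.415, 0.573, -0.414, -0.572]
force: [-4.0, -0.4, 23.6]
finger_gap: 0.0112
```

Emit:
arm_command(targets=[{"translation": [0, 0, 0], "turn": [0.11, 0, 0], "grip": 0.0}, {"translation": [0, 0, 0], "turn": [0.22, 0, 0], "grip": 0.0}, {"translation": [0, 0, 0], "turn": [0.33, 0, 0], "grip": 0.0}, {"translation": [0, 0, 0], "turn": [0.44, 0, 0], "grip": 0.0}, {"translation": [0, 0, 0], "turn": [0.55, 0, 0], "grip": 0.0}, {"translation": [0, 0, 0], "turn": [0.66, 0, 0], "grip": 0.0}, {"translation": [0, 0, 0], "turn": [0.77, 0, 0], "grip": 0.0}, {"translation": [0, 0, 0], "turn": [0.88, 0, 0], "grip": 0.0}])

```text
t: 11.98
tcp_pos: [0.592, -0.0403, 0.0849]
tool_rot: [0.621, -0.341, 0.619, 0.34]
force: [0.6, 0.2, 18.7]
finger_gap: 0.0112
```

```bash
python3 -c "
from h import *
go([.5913,-.0403,.0845],15)
print(r.observe()['torque'])"
```

```text
t 11.98 tcp [ 0.592  -0.0403  0.0849] yaw 57.52 F [ 0.6  0.2 18.7] gap 0.0112 q7 0.98
trans [0.0004, 0.0006, -0.0004] turn [0.742, 0.0024, 0.0019]
[0.05473598 0.1804642  0.15938014]
```

Turned 51° so far with little torque; finish the twist.

Emit:
arm_command(targets=[{"translation": [0, 0, 0], "turn": [0.11, 0, 0], "grip": 0.0}, {"translation": [0, 0, 0], "turn": [0.22, 0, 0], "grip": 0.0}, {"translation": [0, 0, 0], "turn": [0.33, 0, 0], "grip": 0.0}, {"translation": [0, 0, 0], "turn": [0.44, 0, 0], "grip": 0.0}, {"translation": [0, 0, 0], "turn": [0.55, 0, 0], "grip": 0.0}, {"translation": [0, 0, 0], "turn": [0.65, 0, 0], "grip": 0.0}, {"translation": [0, 0, 0], "turn": [0.69, 0, 0], "grip": 0.0}, {"translation": [0, 0, 0], "turn": [0.69, 0, 0], "grip": 0.0}, {"translation": [0, 0, 0], "turn": [0.69, 0, 0], "grip": 0.0}])

```text
t: 12.73
tcp_pos: [0.5921, -0.0405, 0.0849]
tool_rot: [0.699, -0.112, 0.697, 0.112]
force: [0.6, -0.0, 19.4]
finger_gap: 0.0114
```

```bash
python3 -c "
from h import *
go([.5913,-.0403,.0845],18)
print(r.observe()['torque'])
b,V=snap('side','d7');a,W=snap('scene','s7');c,U=snap('wrist','w7')
for X,i in((W,a),(V,b),(U,c)):
  P=X.reshape(-1,3);im=i['image'].reshape(-1,3).astype(int)
  Q=P[(P[:,2]>.238)&(P[:,2]<.26)&(abs(P[:,0]-.538)<.07)&(abs(P[:,1]+.29)<.07)]
  if len(Q)>20:print('grip',len(Q),np.round(cv2.minAreaRect(Q[:,:2].astype(np.float32))[0],4),Q.mean(0).round(4))
  m=(abs(P[:,0]-.59)<.045)&(abs(P[:,1]+.04)<.045)&(P[:,2]>.065)&(P[:,2]<.085)&(im.max(1)<80);Q=P[m]
  if len(Q)>20:print('flange',len(Q),np.percentile(Q[:,2],[10,50,90]).round(4),cv2.minAreaRect(Q[:,:2].astype(np.float32)))
A=cv2.resize(b['image'][100:260,215:335],(360,480));B=cv2.resize(c['image'][100:300,180:380],(430,480))
cv2.imwrite('pics/c7.png',np.hstack([A,B])[...,::-1])"
```

```text
t 12.73 tcp [ 0.5921 -0.0405  0.0849] yaw 18.25 F [ 0.6 -0.  19.4] gap 0.0114 q7 0.51
trans [0.0004, 0.0005, -0.0007] turn [0.0044, 0.0027, 0.0014]
[ 0.0100546  -0.02196629 -0.16404997]
grip 457 [ 0.5361 -0.2947] [ 0.5375 -0.2939  0.2465]
flange 237 [0.0731 0.0761 0.079 ] ((0.5871356725692749, -0.051294729113578796), (0.06476829946041107, 0.041041284799575806), 14.198346138000488)
grip 64 [ 0.5339 -0.2895] [ 0.5347 -0.282   0.2444]
flange 135 [0.0721 0.074  0.0765] ((0.5869340300559998, -0.03658246248960495), (0.05320395901799202, 0.04820667579770088), 12.6474609375)
flange 3940 [0.0744 0.0753 0.0762] ((0.5908346176147461, -0.0320967361330986), (0.05416061356663704, 0.039824437350034714), 17.764362335205078)
```

View pics/c7.png

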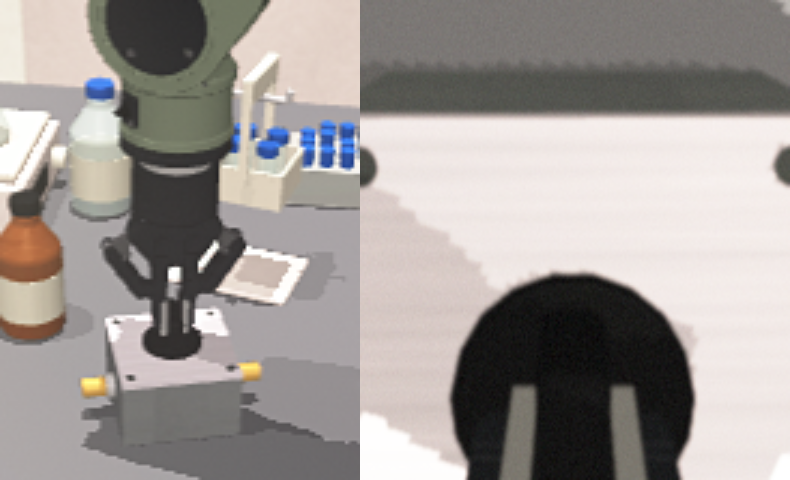

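The plug is flush: the flange top reads about 0.0755 m against 0.076 m expected. The wing at (580,360) sits parallel to the jaws, turned 90°. In the left half, the basket hangs on the prong at (285,95).

```bash
python3 -c "
from h import *
print(r.close_job()); s=r.observe(); print(s['t'],s['force'],s['finger_gap'],s['tcp_pos'])"
```

```text
the job is handed in; nothing more can be done
None
the job is handed in; nothing more can be done
```

I hung the basket on the hook and moved the plug from its cup to the keyhole. There I pressed it in, turned it 90° clockwise and handed in the job at about 13 s with the plug still held and pressed. The hand-in reports no verdict.

**Last checks:**
- **Basket:** it hangs with its grip about 2–5 mm from the estimated seat in plan view. The top of the grip is 0.244–0.247 m up, against 0.248 m expected, and the basket looks upright and is not touched.
- **Plug turn:** the jaws turned from 108.3° to 18.3°. I checked the plug's own turn only by eye: the wing still lies parallel to the jaws in the wrist picture.
- **Plug seating:** the flange top measures about 0.0755 m in the wrist view, against 0.076 m for flush. The scene and side views read 0.074 and 0.076 m. The press was about 19 N, above the 8.5 N needed.
- **Plug centring:** the hand is about 2 mm from the measured socket centre. The flange centre was only partly visible, so this is not a direct measurement; before insertion the cameras differed by up to 3 mm along the slot.

**Not checked:** I did not measure the jar, amber bottle or wash bottle again at the end. No move went near them, and no unexpected contact showed in the force readings at the end of each move.

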